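Click the pack stop into its marked clip

ROBOT

A 7-joint arm with a two-finger parallel gripper is mounted at the origin on a cart in front of the work surface, level with it; the furniture and walls round the work are solid. World frame = base frame: x ahead of the robot, y to its left, z up, the work surface at z = 0. Lengths are in m, angles in rad, forces in N, time in s.
With the tool pointing down it reaches from about 0.35 to 0.9 m from the base axis. Payload 19.9 kg.
Tool frame: the origin (TCP) lies between the finger pads; the fingertips stand 19 mm ahead of it and the grasp point (between the pads) is the TCP; z points along the fingers, y is the line along which they close (so a half turn about z gives the same grasp; the last joint's range is limited). The gripper opens to 94 mm and grips with 3 to 60 N. Pads are 16 mm wide; open, the fingers measure 119 mm over their backs; the gripper's body (75 mm by 177 mm) begins 78 mm behind the grasp point.
Start: joints at [-1.343, 0.417, -0.01, 1.614, 0.005, 1.111, -0.053], TCP at [0.167, 0.602, 0.224] pointing down, gripper open.
Joint ranges: [-2.81, 2.81], [-0.39, 2.02], [-1.27, 1.25], [0.06, 2.57], [-1.19, 4.33], [0.19, 2], [-2.82, 2.82]. Speed limits (rad/s): [1.89, 1.89, 2.39, 2.39, 3.01, 3.01, 3.01].

INTERFACE

Orientations are given as a 3x3 rotation matrix whose columns are the frame's x, y, z axes.
In Python, from rig import robot gives the robot as it stands. Calls block until the motion is done:
- robot.move_ptp(position, orientation): joint-space move of the TCP to a pose.
- robot.move_linear(position, velocity=0.15, frame=None, threshold=None): straight line of the TCP; frame=None keeps the orientation; velocity is the mean speed in m/s. With threshold (N) it stops when the force on the tool has changed by that much, and returns True; else False.
- robot.goto_joints(angles): joint-space move.
- robot.gripper_to(opening): finger opening in m; the grip force is fixed at half the most; returns when the fingers have stopped.
- robot.pause(seconds).
- robot.ik(position, orientation): joint angles nearest the present ones, or None.
- robot.get_state(): the state.
- robot.grab_frame(name): name is "side" or "top" or "wrist"; returns the picture (420x560x3 uint8, red, green, blue); there is no depth.
- robot.camera_info(name): a dict with "fx", "fy", "cx", "cy" (pixels), "rvec" (rotation vector, rad) and "tvec" (3), from world to camera coordinates, as OpenCV has them. Camera axes: x right, y down, z forward; pixel columns grow to the right and rows downward; lengths in m; the calibration is good to about 2 mm. The wrist camera is an equidistant fisheye: a pixel r from the principal point sees the ray r / f radians off the axis. A picture is of the moment at which its call begins: read the wrist's pose just before it. camera_info takes no time and is no camera call; for the wrist camera it gives the pose at the moment of the call.
A pose or a line that the arm cannot do raises robot.PlanningError and nothing moves.
- robot.sign_off(): hands the job in; it is judged then, once.
The state is a dict: "time": time; "qpos": joint angles; "joint_vel": joint speeds; "effort": joint torques, N m; "ee_pos": TCP position; "tool_rot": TCP orientation; "force": force on the tool from outside, world axes, zero at the start; "moment": the same for the moment, N m; "opening": finger opening in m; "grasp_force": force on a finger pad.
Only numpy, scipy, OpenCV 4.12 (cv2) and the standard library are available. Lean on these libraries where they do the work, as an engineer would, in place of code of your own. Each camera call takes 0.05 s, during which the arm holds its last target. There are 200 camera calls.

TASK

Push the big wooden stop block along its two rods, with the fingers, toward the clip that has the tall upright tab, until the block's spring pin drops between that clip's two ridges and the block sits there, level with the tab. Do not run on past that clip. Then let go of it, and leave the gift packs, the canister and the price card where they stand.

Things in the scene. Friction and masses are not known exactly. Their poses are not given: they have to be found in the camera images.
- rail: Fixed slide: light wooden board 110 mm (x) by 440 mm (y), 6 mm thick, an upright block 100 x 16 mm, top at 36 mm, at each end (y = +-208 mm), two steel rods of 10 mm diameter along y at x = +-36 mm, axes 24 mm up. Origin: centre of the underside, on the table; y runs along the rods, z up. It lies across the robot's view, y to the left, turned by up to 0.2 rad.
- stop_mid (a point): Centre of the top of the wooden stop block that slides on the rods: 100 mm across the rods, 92 mm along them, underside 18 mm and top 68 mm above the table. Its two flat upright ends, 46 mm either way along y from this point, are the faces to push. Axes as the rail's. Sliding takes about 1 N.
- stop (a joint): Position of the stop block along the rail's y, m: 0 in the middle of the rail, from -0.15 to +0.15. It starts near the middle, between the two clips.
- pin (a joint): Lift of the spring pin in the middle of the block, m. 0: down (running, or dropped between two ridges), its round head 1.5 mm above the block's top; it rises by 4 mm as its foot rides over a ridge. Pushing the block over a ridge takes about 5 to 8 N in all; past its top (10 mm short of home) the resistance vanishes, and from about 6 mm short the block jumps home by itself and centres.
- tab_clip: The goal: fixed steel clip 44 x 44 mm between the rods, two ridges across the rail at y = +-10 mm, 9 mm high, and an arm to a tall upright tab at x = +76 mm, far side of the rail (30 mm wide, 3 thick, 70 high). Origin: middle of its underside, 6 mm above the table; axes as the rail's. At either end, 75 to 110 mm from the rail's middle. Home: stop_mid at this origin's y. The block passes clear.
- plain_clip: The other clip, alike but with no arm and no tab, on the other half of the rail. Origin and axes as for tab_clip.
- bar_pack: Loose striped gift bar, 70 x 189 x 47 mm, lying on the table left of the rail. Origin: centre of its underside, long side along its own y. Bystander.
- dotted_pack: Loose dotted gift bar with a ribbon, 70 x 187 x 49 mm, lying right of the rail. Origin: centre of its underside, long side along its own y. Bystander.
- canister: Loose green canister with a wooden lid, 64 mm diameter, 75 mm high, right of the rail. Origin: centre of its underside. Bystander.
- price_card: Loose oak block with a price card, 22 x 66 x 62 mm, left of the rail. Origin: centre of its underside. Bystander.
Not all that is in view belongs to the job. Of the things that look like the tab_clip, the middle-sized one is meant.

How it is judged:
At the end, for the whole second after the job is handed in: The stop block rests within 3 mm of the tabbed clip's middle along the rail, its pin down (lift under 1.5 mm), and each loose thing is within 20 mm of where it stood (y of stop_mid in the frame of tab_clip between -0.003 and 0.003 m and value of joint pin below 0.0015 m and velocity of joint stop between -0.005 and 0.005 m/s and distance of each of bar_pack, dotted_pack, canister, price_card from where it was at the start of the episode below 0.02 m); the robot touches nothing.
It fails at once if the stop block is pushed on past the tabbed clip (more than 15 mm beyond its middle) ((y of tab_clip in the frame of rail above 0 m and y of stop_mid in the frame of tab_clip above 0.015 m) or (y of tab_clip in the frame of rail below 0 m and y of stop_mid in the frame of tab_clip below -0.015 m)).
It fails at once if a gift pack, the canister or the price card is moved by more than 20 mm or lifted (distance of any of bar_pack, dotted_pack, canister, price_card from where it was at the start of the episode above 0.02 m).
It also fails if it takes over 37 s, if anything falls off the work surface, if the arm or the gripper's body presses on something with over 40 N, if the wrist force passes 120 N, or if a joint passes its speed limit or range.

## Working session

There is one attempt and no reset: what is moved stays moved. The work goes in short steps, each a Python script; the robot and the scene stay as the last script left them, time stands still between calls to the robot, and variables do not carry over. Pictures are saved under pics/ and viewed, at most 10 in all, crops included, and the job is handed in when it is done.

```bash
mkdir -p pics; python3 - <<'E'
from rig import robot
import cv2
for n in("top","side"):
    cv2.imwrite(f"pics/{n}0.png",cv2.resize(robot.grab_frame(n)[:,:,::-1],(784,588),interpolation=cv2.INTER_CUBIC))
    print(n,robot.camera_info(n))
s=robot.get_state();print(s['time'],s['ee_pos'],s['tool_rot'],s['opening'])
E
```

```text
top {'fx': 445.61577113496594, 'fy': 445.61577113496594, 'cx': 274.2835726538092, 'cy': 209.04292475359463, 'rvec': array([ 2.16232496, -2.14911365,  0.08287055]), 'tvec': array([-0.01022903,  0.46896966,  1.37642393])}
side {'fx': 500.91601374128743, 'fy': 500.91601374128743, 'cx': 284.7958368561573, 'cy': 206.64038416908147, 'rvec': array([ 0.69603599, -2.49434142,  1.31459029]), 'tvec': array([0.3848702 , 0.22162084, 1.47013899])}
0.1 [0.16650697 0.60208659 0.22388147] [[-9.63820733e-01  2.66551195e-01 -2.33292101e-04]
 [ 2.66551290e-01  9.63820131e-01 -1.07916856e-03]
 [-6.28020465e-05 -1.10230934e-03 -9.99999390e-01]] 0.09390862423442681
```

View pics/top0.png

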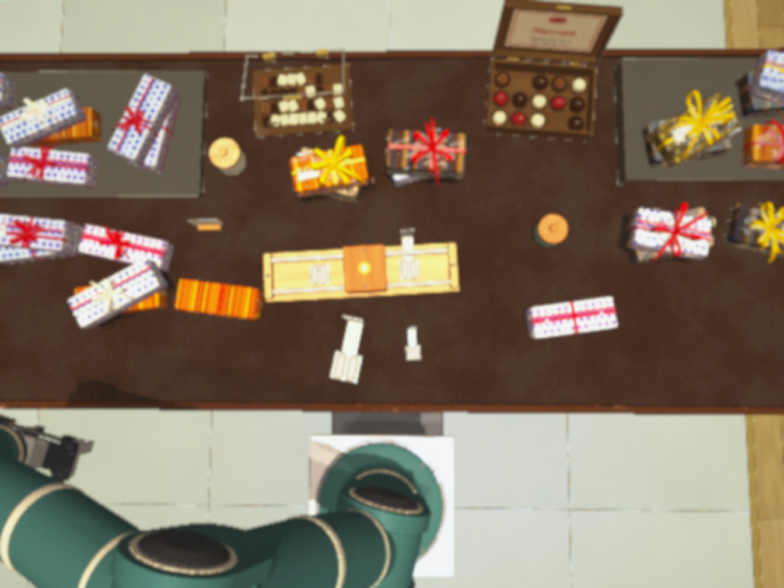

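View pics/side0.png

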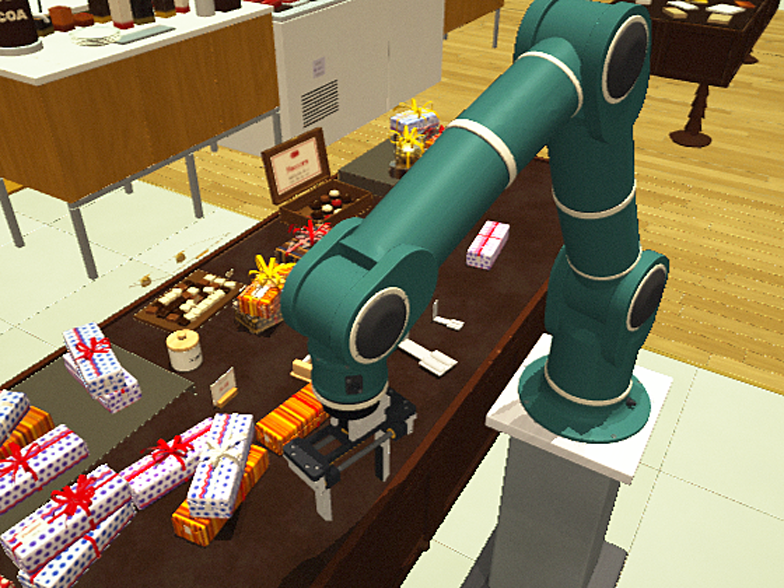

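The top view shows the rail centred near (361,271), with the block at (364,268). The middle-sized tab clip is on the rail's right half at about (408,265), with its tab at (407,237). The plain clip is at (320,273). The two loose clips near (348,350) and (413,343) are decoys. So the push goes right, toward -y.

```bash
cat > h.py <<'E'
import numpy as np, cv2
from rig import robot
def cast(uv,z,ci,fish=False):
    R=cv2.Rodrigues(np.array(ci['rvec']))[0]; uv=np.atleast_2d(uv).astype(float)
    p=(uv-[ci['cx'],ci['cy']])/[ci['fx'],ci['fy']]
    if fish:
        r=np.linalg.norm(p,axis=1,keepdims=True)+1e-12; d=np.hstack([p/r*np.sin(r),np.cos(r)])
    else: d=np.hstack([p,np.ones((len(p),1))])
    c=-R.T@np.array(ci['tvec']).ravel(); d=d@R
    return c+d*((z-c[2])/d[:,2])[:,None]
E
python3 - <<'E'
from h import *
im=robot.grab_frame("top");ci=robot.camera_info("top")
hsv=cv2.cvtColor(im,cv2.COLOR_RGB2HSV)
roi=np.zeros(im.shape[:2],np.uint8);roi[165:222,185:332]=255
m=cv2.bitwise_and(cv2.inRange(hsv,(8,60,110),(32,255,255)),roi)
m=cv2.morphologyEx(m,cv2.MORPH_CLOSE,np.ones((9,9)))
c=max(cv2.findContours(m,0,2)[0],key=cv2.contourArea)
P=cast(c[:,0],0.02,ci)[:,:2].astype(np.float32);r=cv2.minAreaRect(P);print("rail",r)
blk=cv2.bitwise_and(cv2.inRange(hsv,(5,140,110),(17,255,255)),roi); 
c=max(cv2.findContours(blk,0,2)[0],key=cv2.contourArea)
print("block",cv2.boundingRect(c),cv2.minAreaRect(cast(c[:,0],0.068,ci)[:,:2].astype(np.float32)))
print("tabtop",cast([[407/1.4,231/1.4]],.076,ci),"clip",cast([[409/1.4,268/1.4],[320/1.4,273/1.4]],.015,ci))
E
```

```text
rail ((0.5165988206863403, 0.05321033298969269), (0.13055825233459473, 0.45747220516204834), 5.4644341468811035)
block (244, 174, 33, 38) ((0.514907717704773, 0.03554847091436386), (0.11659477651119232, 0.09257787466049194), 3.960984468460083)
tabtop [[ 0.59912717 -0.05794104  0.076     ]] clip [[ 0.52643476 -0.06337958  0.015     ]
 [ 0.51420851  0.13875957  0.015     ]]
```

```bash
cat >> h.py <<'E'
yaw=0.090; yr=np.array([-np.sin(yaw),np.cos(yaw),0]); xr=np.array([np.cos(yaw),np.sin(yaw),0])
E
python3 - <<'E'
from h import *
ci=robot.camera_info("wrist");s=robot.get_state()
R=cv2.Rodrigues(ci['rvec'])[0]; print("cam in tool",s['tool_rot'].T@(-R.T@ci['tvec']-s['ee_pos']))
B=np.array([.515,.0355,0])
p=B+yr*.075; p[2]=.22
z=np.array([0,0,-1.])
for sg in(1,-1):
    x=sg*yr; Rt=np.c_[x,np.cross(z,x),z]; print(sg,robot.ik(p,Rt))
E
```

```text
cam in tool [ 7.10848073e-02 -2.39861984e-05 -1.61077711e-01]
1 [-0.76104238  0.26335768  0.57590855  1.89360491 -0.16596121  1.03171312
 -0.02526739]
-1 [ 0.59499682  0.42315922 -1.08107126  1.8523496   0.41511594  1.11642801
  2.59373822]
```

```bash
python3 - <<'E'
from h import *
z=np.array([0,0,-1.]);Rt=np.c_[yr,np.cross(z,yr),z]
p=np.array([.515,.0355,0])-yr*.13; p[2]=.25
robot.move_ptp(p,Rt); robot.gripper_to(0.0)
ci=robot.camera_info("wrist");im=robot.grab_frame("wrist")
np.savez("w.npz",im=im,**ci)
cv2.imwrite("pics/w0.png",cv2.resize(im[:,:,::-1],(784,588),interpolation=cv2.INTER_CUBIC))
s=robot.get_state();print(s['time'],s['ee_pos'],s['opening'],s['force'])
E
```

```text
4.3833 [ 0.52668169 -0.09398454  0.24999379] 0.0007582072456860259 [-0.67065676 -0.21617438  0.22422536]
```

View pics/w0.png

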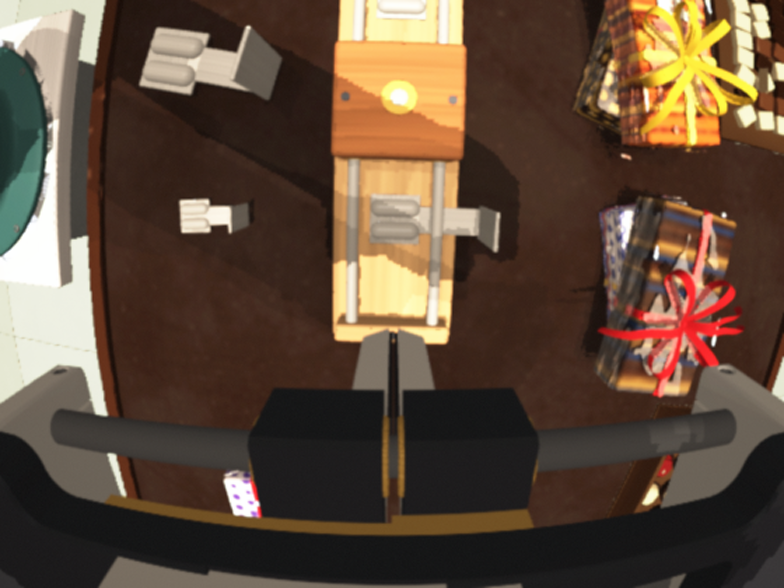

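The wrist view shows the tab clip with ridges at about (395,207) and (395,232). The block spans rows 42 to 157 with its pin at (399,97), and the way between them is clear.

```bash
python3 - <<'E'
from h import *
ci=dict(np.load("w.npz"));im=ci.pop('im')
f=lambda u,z:cast(np.array(u)/1.4,z,ci,True)
rods=f([[353,160],[351,318],[438,160],[433,318]],.029)
d=rods[[0,2]]-rods[[1,3]];print("yaw",np.arctan2(-d[:,0],d[:,1]))
print("rod mid x", rods)
blk=f([[334,157],[463,157],[335,42],[465,44]],.068);print("block",blk,blk.mean(0))
print("pin",f([[399,97]],.0695))
r=f([[395,206],[395,233]],.015);print("ridges",r)
cl=f([[371,194],[418,194],[371,243],[418,243]],.007);print(cl.mean(0))
bm=blk.mean(0);cm=r.mean(0)
for n,v in(("block",bm),("clip",cm),("clip plate",cl.mean(0))):print(n,v[:2]@yr[:2],v[:2]@xr[:2])
E
```

```text
yaw [0.06130121 0.07559199]
rod mid x [[ 0.48768007 -0.01316012  0.029     ]
 [ 0.4960866  -0.150123    0.029     ]
 [ 0.55799782 -0.00672926  0.029     ]
 [ 0.56836321 -0.1435909   0.029     ]]
block [[ 0.47669551 -0.01279607  0.068     ]
 [ 0.57283421 -0.00387565  0.068     ]
 [ 0.46907448  0.07690145  0.068     ]
 [ 0.56669957  0.08464734  0.068     ]] [0.52132594 0.03621927 0.068     ]
pin [[0.52098778 0.03635729 0.0695    ]]
ridges [[ 0.52608763 -0.04977083  0.015     ]
 [ 0.52823976 -0.0734083   0.015     ]]
[ 0.52675888 -0.06155869  0.007     ]
block -0.010783340362065647 0.5224713307621133
clip -0.10872100750022336 0.5194945386352556
clip plate -0.10865386468684925 0.5190941363262807
```

```bash
sed -i 's/yaw=0.090/yaw=0.080/' h.py; cat >> h.py <<'E'
z=np.array([0,0,-1.]);Rt=np.c_[yr,np.cross(z,yr),z]
B=np.array([.5211,.0363,0]); C=np.array([.5270,-.0616,0])
def at(a,zz): # TCP a m behind clip centre along rail
    p=C+yr*a; p[2]=zz; return p
def rep(t):
    s=robot.get_state();print(t,round(s['time'],2),"a=%.4f"%((s['ee_pos']-C)@yr),"Fy=%.2f"%(s['force']@yr),s['force'].round(2))
E
python3 - <<'E'
from h import *
a0=(B-C)@yr+.046+.028
robot.move_ptp(at(a0,.20),Rt)
robot.move_linear(at(a0,.056),.12);rep("down")
print(robot.move_linear(at(a0-.012,.056),.05,threshold=15));rep("near")
print(robot.move_linear(at(.054+.022,.056),.04,threshold=4));rep("pushed")
ci=robot.camera_info("wrist");im=robot.grab_frame("wrist");np.savez("w.npz",im=im,**ci)
cv2.imwrite("pics/w1.png",cv2.resize(im[:,:,::-1],(784,588),interpolation=cv2.INTER_CUBIC))
E
```

```text
down 6.58 a=0.1722 Fy=-0.16 [ 0.02 -0.16  0.23]
False
near 6.97 a=0.1597 Fy=0.00 [ 0.13  0.01 -0.64]
False
pushed 9.22 a=0.0761 Fy=0.67 [-0.77  0.61  1.87]
```

View pics/w1.png

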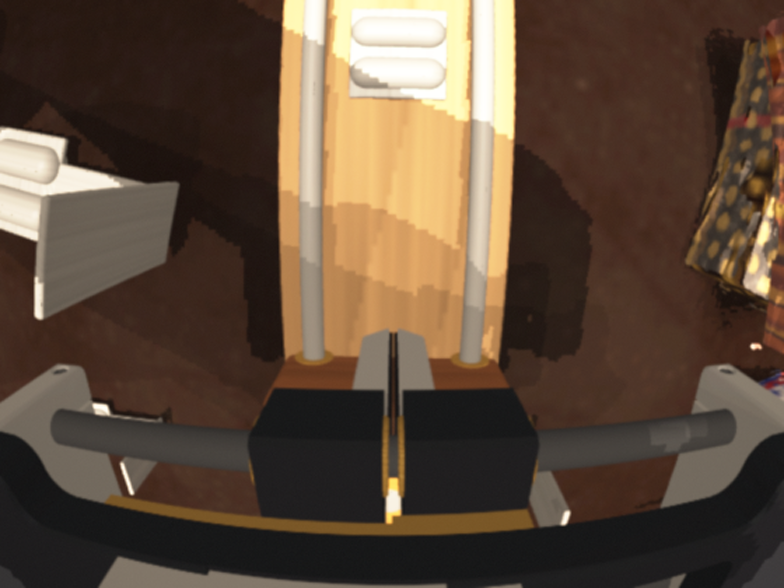

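The fingers are in contact with the block's end face at (395,360), square on. Next I creep over the ridge and watch the force.

```bash
python3 - <<'E'
from h import *
pk=0;a=.076
while a>.054:
    a-=.0015; robot.move_linear(at(a,.056),.012); s=robot.get_state(); F=s['force']@yr
    print("%.4f %.4f F=%.2f t=%.1f"%(a,(s['ee_pos']-C)@yr,F,s['time'])); pk=max(pk,F)
    if pk>2.5 and F<.3*pk: break
E
```

```text
0.0745 0.0747 F=2.63 t=9.6
0.0730 0.0729 F=3.64 t=9.8
0.0715 0.0713 F=1.94 t=10.1
0.0700 0.0696 F=0.13 t=10.4
```

```bash
python3 - <<'E'
from h import *
for a in(.0685,.067,.0657):
    hit=robot.move_linear(at(a,.056),.012,threshold=3); s=robot.get_state()
    print(hit,"%.4f F=%.2f t=%.1f"%((s['ee_pos']-C)@yr,s['force']@yr,s['time']))
    if hit: break
a=(s['ee_pos']-C)@yr
robot.move_linear(at(a+.02,.056),.06);rep("off");robot.move_linear(at(a+.02,.2),.2)
robot.move_ptp(at(-.03,.25),Rt);rep("look")
ci=robot.camera_info("wrist");im=robot.grab_frame("wrist");np.savez("w.npz",im=im,**ci)
cv2.imwrite("pics/w2.png",cv2.resize(im[:,:,::-1],(784,588),interpolation=cv2.INTER_CUBIC))
E
```

```text
True 0.0686 F=-0.30 t=10.6
off 11.06 a=0.0890 Fy=0.14 [-0.82  0.08  0.75]
look 12.5 a=-0.0305 Fy=-0.17 [ 0.72 -0.11  0.63]
```

View pics/w2.png

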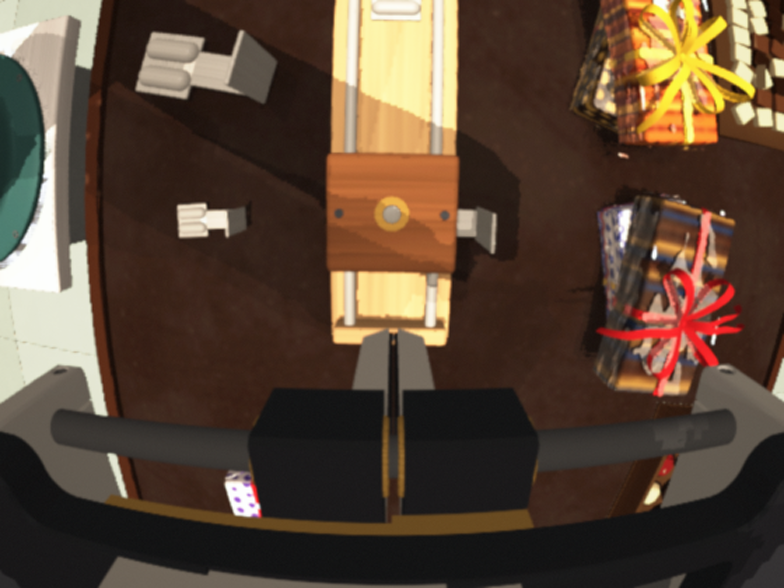

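The block now covers the clip: its pin is at (392,214), its edges are at rows 154 to 271, and the tab arm is at about (466,222). Its offset from home needs measuring.

```bash
python3 - <<'E'
from h import *
ci=dict(np.load("w.npz"));im=ci.pop('im')
f=lambda u,z:cast(np.array(u)/1.4,z,ci,True)
pin=f([[392,214]],.0695)[0]; blk=f([[329,154],[459,154],[327,271],[457,272]],.068).mean(0)
arm=f([[464,208],[464,236]],.007); 
for n,v in(("pin",pin),("blk",blk),("arm0",arm[0]),("arm1",arm[1])):print(n,v,"off %.4f"%((v-C)@yr))
cv2.imwrite("pics/w3.png",cv2.resize(im[90:210,215:375,::-1],(800,600),interpolation=cv2.INTER_CUBIC))
ci=robot.camera_info("top");t=robot.grab_frame("top")
cv2.imwrite("pics/t3.png",cv2.resize(t[150:230,200:330,::-1],(780,480),interpolation=cv2.INTER_CUBIC))
E
```

```text
pin [ 0.52640312 -0.05017719  0.0695    ] off 0.0114
blk [ 0.5270802  -0.04941198  0.068     ] off 0.0121
arm0 [ 0.59010473 -0.04472445  0.007     ] off 0.0118
arm1 [ 0.59270573 -0.06988266  0.007     ] off -0.0135
```

View pics/w3.png

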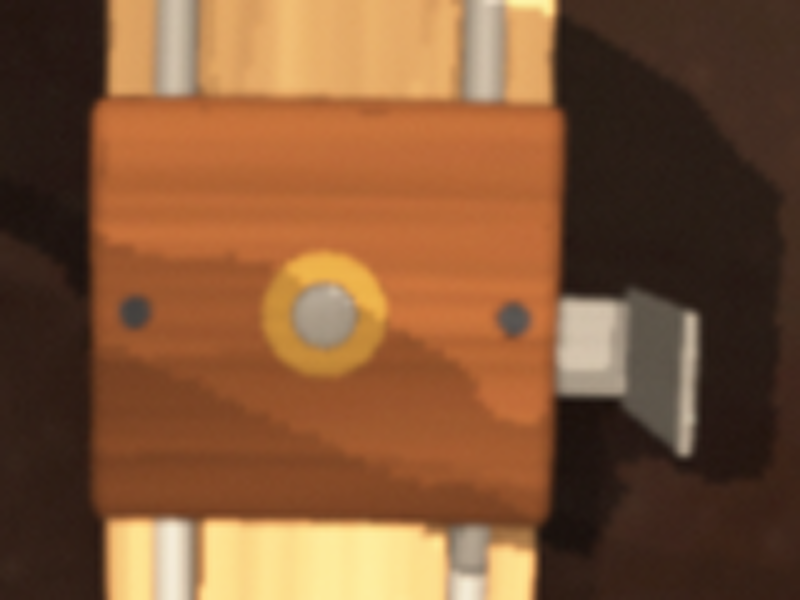

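The block is still about 11 mm short, sitting on the ridge with its pin lifted. With contact home at about a=0.057, I push on to a=0.0608, which is about 4 mm short, and let it jump in.

```bash
python3 - <<'E'
from h import *
robot.move_ptp(at(.089,.2),Rt);robot.move_linear(at(.089,.056),.15)
robot.move_linear(at(.071,.056),.05)
for a in(.068,.066,.064,.0625,.0608):
    robot.move_linear(at(a,.056),.012);rep(a)
robot.pause(.2)
robot.move_linear(at(.085,.056),.06);robot.move_linear(at(.085,.2),.2)
robot.move_ptp(at(-.03,.25),Rt);rep("look")
ci=robot.camera_info("wrist");im=robot.grab_frame("wrist");np.savez("w.npz",im=im,**ci)
cv2.imwrite("pics/w4.png",cv2.resize(im[90:210,215:375,::-1],(800,600),interpolation=cv2.INTER_CUBIC))
E
```

```text
0.068 15.2 a=0.0680 Fy=-0.54 [ 0.82 -0.48 -0.44]
0.066 15.52 a=0.0659 Fy=-0.12 [ 0.76 -0.06 -0.84]
0.064 15.83 a=0.0638 Fy=0.47 [ 0.3   0.5  -0.61]
0.0625 16.11 a=0.0624 Fy=0.56 [-0.85  0.5   0.64]
0.0608 16.4 a=0.0607 Fy=-0.12 [ 0.08 -0.12  0.09]
look 18.58 a=-0.0305 Fy=0.35 [ 0.47  0.39 -0.76]
```

View pics/w4.png

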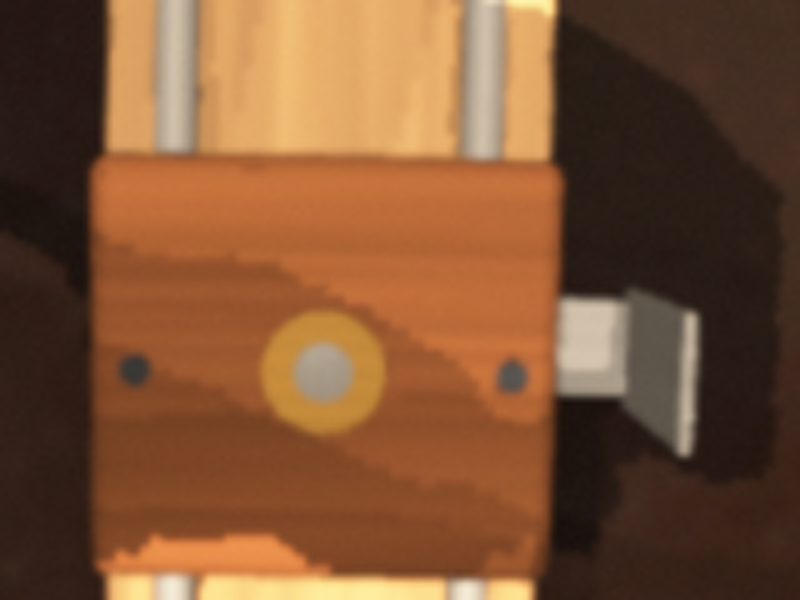

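The block moved about 12.5 mm while the fingers moved only 7.9 mm, so it jumped home by itself. The pin is at (322,372) in the crop, it looks smaller and so is down, and the block is within about 1 mm of the clip's middle. The arm is clear.

```bash
python3 -c "
from rig import robot
print(robot.sign_off())"
```

```text
the job is handed in; nothing more can be done
None
```

The stop block jumped home into the tabbed clip with its pin down, about 1 mm from the clip's middle by camera; the arm never went near the packs, canister or card, and I handed in at about 19 s (no verdict came back).

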